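# Gather the brass blanks in the tote's red corner and hold it over the catch pan

## Task

Lift the small white parts tote by its grey handle bar, turn it so that its red corner points the way the yellow arrow does and sits over the middle of the round steel catch pan, and tilt it down towards that corner (about 30 degrees) until all four brass blanks have slid together into the red corner. Finish holding it like that: still, tilted, carried by the gripper alone, with the red corner 6 to 12 cm above the bench, so that I can pick the blanks out with tweezers. Leave the jar, charcoal block and pliers where they are.

Things in the scene. Friction and masses are not known exactly. Their poses are not given: they have to be found in the camera images.
- tote: Loose white open square tote, 124 x 124 x 30 mm, walls and floor 4 mm, 0.18-0.36 kg. Origin: centre of underside, z up. Its x axis runs along a diagonal to the RED corner (walls at 45 degrees to x). A grey handle bar bridges the other diagonal, along the tote's y, between posts in the side corners; blanks pass beneath it. Turning it about +y tips the red corner down.
- tote_handle (a point): Middle of the grey handle bar, 60 mm above the tote's underside on its z axis; axes as the tote's. The bar is 14 mm wide (along x), 162 mm long (along y), from 48 to 72 mm above the underside; grip its middle (black sleeve) from above, fingers closing along the tote's x.
- red_corner (a point): Inner corner of the tote's floor at the red corner, tote coordinates (82, 0, 4) mm; axes as the tote's.
- catch_pan: Fixed black plate, 135 x 100 x 5 mm, with a round steel pan, 80 mm across and 14 mm high over the bench. Origin: under the centre of the round pan, at bench height; z up. Its x axis is the direction in which the yellow arrow points; the arrow lies on the plate beside the pan, from 44 to 80 mm along +x.
- blank_1: Loose brass blank no. 1 of four alike: polished disc 18 mm across, 6 mm thick, 12 g, starting flat on the tote's floor away from the red corner. Origin: centre of its underside. Its friction on the tote is low (about 0.15): it begins to slide at about 10 degrees of tilt, and at 25 to 35 degrees runs along the walls into the corner.
- blank_2: Loose brass blank no. 2 of four alike: polished disc 18 mm across, 6 mm thick, 12 g, starting flat on the tote's floor away from the red corner. Origin: centre of its underside. Its friction on the tote is low (about 0.15): it begins to slide at about 10 degrees of tilt, and at 25 to 35 degrees runs along the walls into the corner.
- blank_3: Loose brass blank no. 3 of four alike: polished disc 18 mm across, 6 mm thick, 12 g, starting flat on the tote's floor away from the red corner. Origin: centre of its underside. Its friction on the tote is low (about 0.15): it begins to slide at about 10 degrees of tilt, and at 25 to 35 degrees runs along the walls into the corner.
- blank_4: Loose brass blank no. 4 of four alike: polished disc 18 mm across, 6 mm thick, 12 g, starting flat on the tote's floor away from the red corner. Origin: centre of its underside. Its friction on the tote is low (about 0.15): it begins to slide at about 10 degrees of tilt, and at 25 to 35 degrees runs along the walls into the corner.
- black_jar: Bystander: black jar with white screw lid, 35 mm across, 49 mm high, standing beyond the work. Origin: centre of its underside.
- charcoal: Bystander: black charcoal block, 58 x 88 x 30 mm, beyond the tote. Origin: centre of its underside.
- pliers: Bystander: chain-nose pliers with purple handles, 154 x 26 x 11 mm, lying nearer the robot than the pan. Origin: centre of its underside.
Not all that is in view belongs to the job. Of the things that look like the catch_pan, the larger one is meant.

How it is judged:
On the way:
1. the tote is lifted off the bench in the gripper, with all four blanks in it (height (world z) of tote above 0.03 m and contact force between the fingers and tote above 1 N and distance between each of blank_1, blank_2, blank_3, blank_4 and tote below 0.095 m), for 0.2 s.
At the end, for the whole second after the job is handed in: Tote held in the air, still (under 2 cm/s): red corner 45-140 mm above the bench, within 30 mm of the pan's centre seen from above; tote behind it, x axis within 0.3 rad of the arrow; tilted 0.22-0.87 rad; all four blanks at rest within 50 mm of the floor's red corner (contact force between the fingers and tote above 1 N and height (world z) of red_corner between 0.045 and 0.14 m and horizontal distance between red_corner and catch_pan below 0.03 m and angle between the y axis of tote and the y axis of catch_pan, either way round below 0.3 rad and x of tote in the frame of catch_pan below -0.03 m and angle between tote's own z axis and vertical between 0.22 and 0.87 rad and linear speed of each of tote, blank_1, blank_2, blank_3, blank_4 below 0.02 m/s and distance between each of blank_1, blank_2, blank_3, blank_4 and red_corner below 0.05 m); the arm keeps its last pose, push and grip.
It fails at once if the black jar is moved by more than 20 mm (distance of black_jar from where it was at the start of the episode above 0.02 m).
It fails at once if the charcoal is moved by more than 20 mm (distance of charcoal from where it was at the start of the episode above 0.02 m).
It fails at once if the pliers is moved by more than 20 mm (distance of pliers from where it was at the start of the episode above 0.02 m).
It also fails if it takes over 40 s, if anything falls off the work surface, if the arm or the gripper's body presses on something with over 40 N, if the wrist force passes 120 N, or if a joint passes its speed limit or range.

## Robot

A 7-joint arm with a two-finger parallel gripper is mounted at the origin on a cart in front of the work surface, level with it; the furniture and walls round the work are solid. World frame = base frame: x ahead of the robot, y to its left, z up, the work surface at z = 0. Lengths are in m, angles in rad, forces in N, time in s.
With the tool pointing down it reaches from about 0.4 to 0.9 m from the base axis. Payload 5.5 kg.
Tool frame: the origin (TCP) lies midway between the tips of the shut fingers; the grasp point (between the pads) lies 19 mm behind it (grip_point_offset is the x of the grasp point in the tool frame, in m); x points along the fingers, y is the direction in which the jaws open and shut, and the axes are right-handed (so a half turn about x gives the same grasp; the last joint's range is limited). The gripper opens to 85 mm and grips with 20 to 120 N. Pads are 22 mm wide; open, the fingers measure 114 mm over their backs; the gripper's body (76 mm by 85 mm) begins 54 mm behind the grasp point. The pads swing forward as they close: fully open they stand 13 mm farther back than shut.
Start: joints at [1.464, 0.501, -0.427, 1.55, 0.221, 1.138, -0.21], TCP at [0.235, -0.606, 0.231] pointing down, gripper open.
Joint ranges: [-2.88, 2.88], [-0.31, 2.03], [-1.54, 1.56], [0.2, 2.42], [-1.41, 4.55], [0.19, 2.02], [-2.57, 2.57]. Speed limits (rad/s): [2.57, 2.57, 3.14, 3.14, 3.14, 3.14, 3.14].

## Interface

Orientations are given as a unit quaternion [w, x, y, z].
In Python, from workcell import get_obs, capture, finish_job, grip_point_offset gives the robot as it stands.
- The arm moves only by the tool play_rows, never from a script. Its argument "plan" is a list of rows, each a list of 7 numbers: the shift along the world's x, y, z in cm, then the turn, a rotation vector about the world's x, y, z in rad, then the opening, from 0 (shut) to 1 (fully open). A call has 1 to 20 rows; each row is the pose to reach, as a shift and turn from the pose measured when the call began; what a row does not reach only later rows make up. A row lasts 1/8 s, in which the tool goes at most 62.5 mm and 10.7 degrees, less where a joint would pass 70% of its speed; a pose out of reach is approached as far as the arm can. A call with a gripper value outside its range is refused whole. The fingers move at their own pace and stop on an object; "newtons" is the grip in N (left out, the last holds). Time passes only in rows, so rows that repeat a pose let the fingers close. It gives the time, the measured TCP pose, the force and the opening at its end, in the units of the state.
- get_obs(): the state, without advancing time (a new reading comes with each control period).
- capture(name): name is "scene" or "side" or "wrist"; returns a dict with "image" (480x640x3 uint8, red, green, blue), "range_z" (480x640 float32, m along the optical axis (not along the pixel's ray), 0 where there is no reading), "intrinsics" (3x3 intrinsics, pixels), "world_to_cam" (4x4, takes a point from world to camera coordinates); the wrist camera has in their place "T_tool_cam" (4x4, takes a point from camera to tool coordinates, whose origin is the TCP and whose axes are the tool frame's). Camera axes: x right, y down, z forward; pixel columns grow to the right and rows downward; lengths in m; the calibration is good to about 2 mm. A picture is of the moment at which its call begins: read the wrist's pose just before it.
- finish_job(): hands the job in, once; it reports no verdict.
The state is a dict: "clock": time; "q": joint angles; "joint_velocities": joint speeds; "joint_torque": joint torques, N m; "tool_pos": TCP position; "ee_rot": TCP orientation; "ft_force": force on the tool from outside, world axes, zero at the start; "wrist_torque": the same for the moment, N m; "gripper_width": finger opening in m.
Only numpy, scipy, OpenCV 4.12 (cv2) and the standard library are available. Lean on these libraries where they do the work, as an engineer would, in place of code of your own. Each camera call takes 0.05 s, during which the arm holds its last target.

## Working session

There is one attempt and no reset: what is moved stays moved. The work goes in short steps, Python scripts to look and compute and a tool call to move; the robot and the scene stay as the last step left them, time stands still between calls to the robot, and variables do not carry over. Pictures are saved under pics/ and viewed, and the job is handed in when it is done.

Besides the shell and the picture viewer there is one more tool, called after ">>>" as name(argument=value, ...), one argument or row to a line, values as JSON. play_rows: Moves the arm, as the interface text tells. Its arguments: {"type":"object","properties":{"plan":{"type":"array","items":{"type":"array","items":{"type":"number"}}},"newtons":{"type":"number"}},"required":["plan"]}

```bash
mkdir -p pics; cat > h.py <<'E'
import numpy as np, cv2
from workcell import get_obs, capture, finish_job, grip_point_offset
from scipy.spatial.transform import Rotation as R
def save(n,im): cv2.imwrite('pics/'+n+'.png',cv2.cvtColor(im,cv2.COLOR_RGB2BGR))
def ray(c,uv,z):
    K=c['intrinsics'];T=np.linalg.inv(c['world_to_cam'])
    d=T[:3,:3]@np.linalg.inv(K)@np.array([uv[0],uv[1],1.]);o=T[:3,3]
    return o+d*(z-o[2])/d[2]
def pts(c):
    K=c['intrinsics'];T=np.linalg.inv(c['world_to_cam']);Z=c['range_z']
    v,u=np.mgrid[:480,:640];P=np.stack([(u-K[0,2])/K[0,0]*Z,(v-K[1,2])/K[1,1]*Z,Z],-1)
    return P@T[:3,:3].T+T[:3,3]
E
python3 - <<'E'
from h import *
print(get_obs(),grip_point_offset)
for n in('scene','side'):
    c=capture(n);save(n+'0',c['image']);np.savez('/tmp/'+n+'0',**c)
    print(n,np.linalg.inv(c['world_to_cam'])[:3,3])
E
```

```text
{'clock': 0.0, 'q': array([ 1.46420104,  0.50181649, -0.42677886,  1.55146367,  0.22079512,
        1.13827475, -0.21030717]), 'joint_velocities': array([ 0.00064645,  0.00050106, -0.00300211,  0.00169316, -0.00020218,
       -0.00170404,  0.00075013]), 'joint_torque': array([ 4.68338567e-04, -5.69511437e+01, -5.81583202e+00, -2.80938971e+01,
        1.06227666e-02,  1.20624554e-02,  2.52747003e-05]), 'tool_pos': array([ 0.23463075, -0.60543562,  0.23027221]), 'ee_rot': array([-0.12934469, -0.69494835, -0.13067866,  0.69515453]), 'ft_force': array([-0.7486028 , -0.44927145, -0.57947319]), 'wrist_torque': array([-0.01464973,  0.04914576, -0.02694639]), 'gripper_width': 0.0850744532602894} -0.0187
scene [0.18901477 0.48225135 0.58709164]
side [ 0.47174599 -0.90822483  0.66402304]
```

View pics/scene0.png

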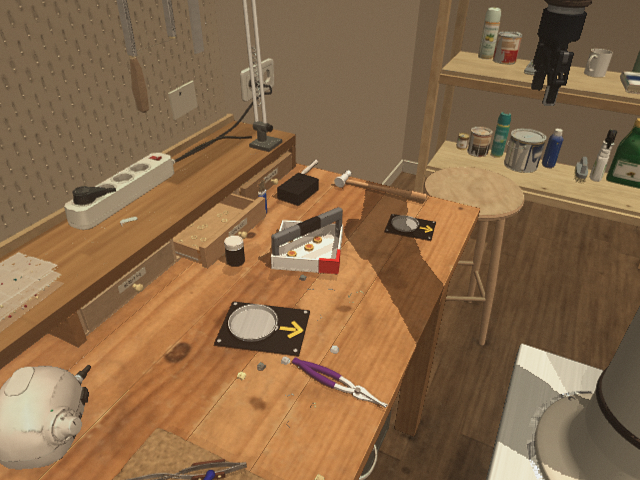

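View pics/side0.png

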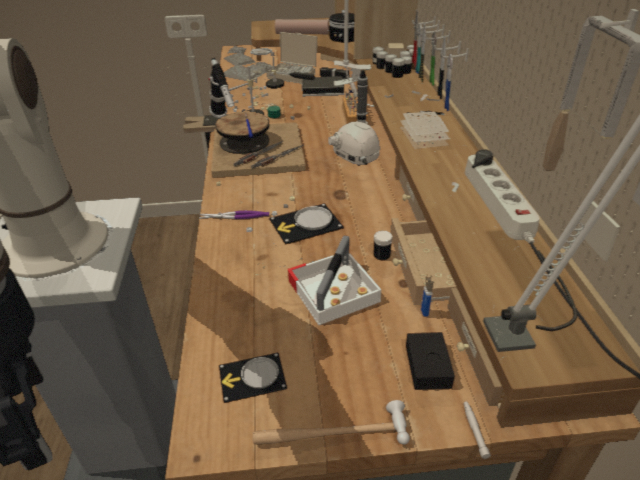

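Two candidates for the pan: scene (253,323) / side (313,217), and scene (405,224) / side (260,373). I'll measure both, together with the tote, and enlarge crops.

```bash
python3 - <<'E'
from h import *
for n in('scene','side'):
    c=dict(np.load('/tmp/%s0.npz'%n));im=c['image'];P=pts(c);hsv=cv2.cvtColor(im,cv2.COLOR_RGB2HSV)
    print(n)
    # black plates: on-bench dark
    ok=(c['range_z']>0)
    H,S,V=[hsv[...,i].astype(int) for i in range(3)]
    def comps(m,name,z,amin=40):
        k,l,s,ce=cv2.connectedComponentsWithStats(m.astype(np.uint8))
        for i in range(1,k):
            if s[i,4]<amin: continue
            mm=l==i;pp=P[mm&ok]
            cn,_=cv2.findContours(mm.astype(np.uint8),0,2);cn=max(cn,key=cv2.contourArea)
            w=np.array([ray(c,p[0],z)[:2] for p in cn],np.float32)
            r=cv2.minAreaRect(w)
            print(name,ce[i].round(),'n',s[i,4],'med',np.median(pp,0).round(3),'z',np.percentile(pp[:,2],[5,95]).round(3),'rect',np.round(r[0],4),np.round(r[1],4),round(r[2],1))
    ins=ok&(P[...,0]>.3)&(P[...,0]<1.3)&(abs(P[...,1])<1)&(P[...,2]>-.01)
    comps(ins&(H>20)&(H<32)&(S>170)&(V>140),'yellow',.005,25)
    comps(ins&(V<60)&(P[...,2]<.012),'black',.005,150)
    comps(ins&((H<5)|(H>174))&(S>170)&(V>100),'red',.03,30)
    comps(ins&(S<60)&(V>90)&(P[...,2]<.025),'steel',.014,200)
    comps(ins&(S<40)&(V>140)&(P[...,2]<.04),'white',.03,200)
    comps(ins&(P[...,2]>.044)&(P[...,2]<.085)&(V<110)&(S<90),'handle',.072,100)
c=np.load('/tmp/scene0.npz')['image'];d=np.load('/tmp/side0.npz')['image']
a=cv2.resize(c[200:370,200:450],(800,544),interpolation=2);b=cv2.resize(d[190:410,200:480],(764,600),interpolation=2)
save('crA',a);save('crB',b)
E
```

```text
scene
yellow [292. 329.] n 131 med [ 0.48  -0.012  0.005] z [0.003 0.006] rect [ 0.4831 -0.0112] [0.0293 0.028 ] 61.0
black [298. 197.] n 164 med [ 0.661 -0.36   0.007] z [0.001 0.012] rect [ 0.6675 -0.3872] [0.1041 0.0564] 52.9
black [412. 229.] n 427 med [ 0.393 -0.373  0.002] z [0.    0.004] rect [ 0.4084 -0.3829] [0.0951 0.0724] 8.3
black [266. 333.] n 1588 med [0.506 0.021 0.004] z [0.002 0.006] rect [0.5254 0.0045] [0.1332 0.0991] 17.9
red [329. 264.] n 313 med [ 0.493 -0.172  0.02 ] z [0.003 0.031] rect [ 0.4937 -0.1702] [0.0364 0.0682] 25.0
steel [313. 248.] n 744 med [ 0.549 -0.223  0.003] z [0.001 0.004] rect [ 0.561 -0.212] [0.1102 0.0806] 32.8
steel [252. 322.] n 1304 med [0.547 0.005 0.006] z [0.004 0.013] rect [0.5431 0.008 ] [0.0779 0.0802] 48.3
steel [356. 391.] n 303 med [0.343 0.053 0.006] z [0.002 0.009] rect [0.335  0.0587] [0.0204 0.0737] 83.4
white [310. 254.] n 207 med [ 0.552 -0.207  0.003] z [0.001 0.029] rect [ 0.5326 -0.1792] [0.07   0.0416] 20.3
handle [330. 219.] n 205 med [ 0.534 -0.255  0.06 ] z [0.049 0.07 ] rect [ 0.5255 -0.239 ] [0.066  0.0382] 53.1

[... 1824 characters left out ...]
1] rect [ 0.5634 -0.2414] [0.1338 0.1184] 20.2
white [252. 378.] n 230 med [ 0.41  -0.399  0.006] z [0.004 0.009] rect [ 0.4121 -0.4173] [0.0219 0.0365] 53.5
white [398. 420.] n 427 med [ 0.613 -0.503  0.021] z [0.018 0.026] rect [ 0.6091 -0.5111] [0.0632 0.022 ] 84.8
handle [302.  75.] n 114 med [0.578 0.745 0.052] z [0.045 0.057] rect [0.5745 0.6911] [0.0429 0.0875] 55.4
handle [217. 109.] n 148 med [0.32  0.487 0.063] z [0.047 0.082] rect [0.3243 0.4781] [0.0427 0.0984] 6.7
handle [361. 112.] n 128 med [0.713 0.405 0.067] z [0.047 0.084] rect [0.711  0.3931] [0.1024 0.0276] 80.9
handle [332. 272.] n 483 med [ 0.555 -0.232  0.068] z [0.052 0.074] rect [ 0.5558 -0.2321] [0.1828 0.02  ] 66.1
```

View pics/crA.png

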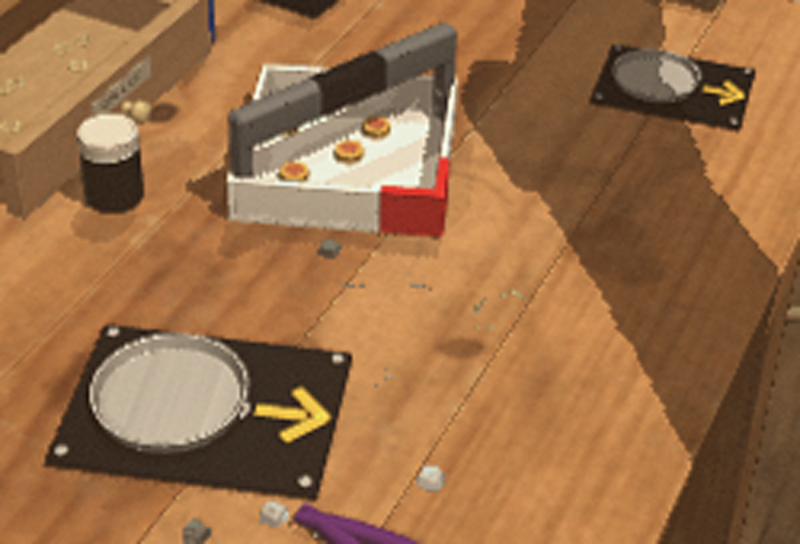

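View pics/crB.png

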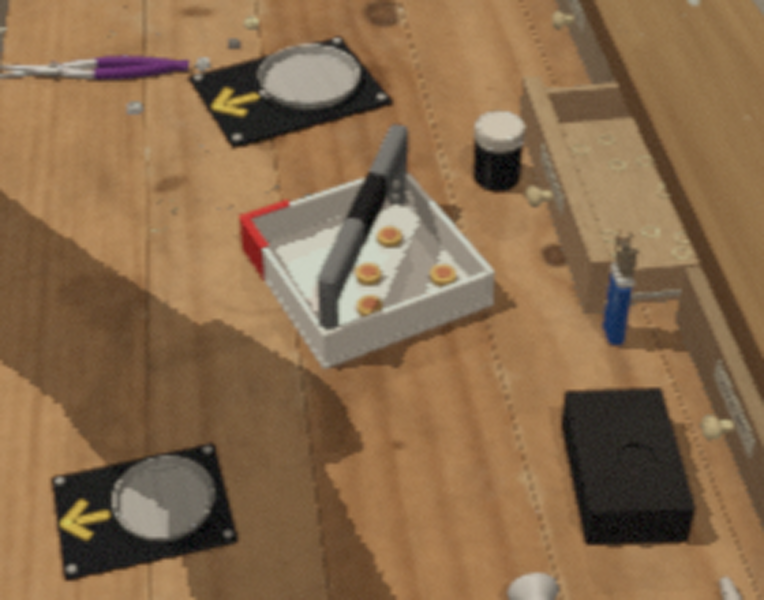

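The crops confirm the near plate, scene (253,323): 133x99 mm with an 80 mm pan. The other, at (405,224), is 95x72 mm with a 55 mm pan, so it is the decoy. Next is the tote pose.

```bash
python3 - <<'E'
from h import *
allp=[];rim=[]
for n in('scene','side'):
    c=dict(np.load('/tmp/%s0.npz'%n));im=c['image'];P=pts(c);hsv=cv2.cvtColor(im,cv2.COLOR_RGB2HSV)
    ok=(c['range_z']>0)&(np.hypot(P[...,0]-.555,P[...,1]+.215)<.12)
    m=ok&(P[...,2]>.045)&(P[...,2]<.08)&(hsv[...,2]<150)
    p=P[m];top=p[p[:,2]>.0665]
    print(n,'zmax',np.percentile(p[:,2],[5,50,99]).round(4))
    for q,nm in((p,'all'),(top,'top')):
        mu=q[:,:2].mean(0);v=np.linalg.svd(q[:,:2]-mu)[2][0] if len(q)<3000 else 0
        t=(q[:,:2]-mu)@v;e=[np.percentile(t,1),np.percentile(t,99)]
        print(nm,len(q),'mid',(mu+v*sum(e)/2).round(4),'len',round(e[1]-e[0],4),'ang',np.degrees(np.arctan2(v[1],v[0])).round(1))
    # sleeve
    s=m&(hsv[...,2]<60);print('sleeve',np.median(P[s],0).round(4),s.sum())
    # rim
    r=ok&(P[...,2]>.024)&(P[...,2]<.035);q=P[r][:,:2].astype(np.float32);rr=cv2.minAreaRect(q);print('rim',np.round(rr[0],4),np.round(rr[1],4),rr[2]); rim.append(q)
    red=ok&((hsv[...,0]<6)|(hsv[...,0]>174))&(hsv[...,1]>150)&(P[...,2]>.02);q=P[red]
    print('red',q.mean(0).round(4))
rr=cv2.minAreaRect(np.vstack(rim));print('both',np.round(rr[0],4),np.round(rr[1],4),rr[2]);print(cv2.boxPoints(rr).round(3))
# blanks by colour
c=dict(np.load('/tmp/side0.npz'));hsv=cv2.cvtColor(c['image'],cv2.COLOR_RGB2HSV)
m=cv2.inRange(hsv,(3,120,90),(22,255,255));k,l,s,ce=cv2.connectedComponentsWithStats(m)
for i in range(1,k):
    w=ray(c,ce[i],.01)
    if 8<s[i,4]<400 and np.hypot(w[0]-.555,w[1]+.215)<.09: print('blank',ce[i].round(),s[i,4],w.round(3))
o=get_obs();q=o['ee_rot'];print(R.from_quat(np.r_[q[1:],q[0]]).as_matrix().round(3))
E
```

```text
scene zmax [0.05   0.0644 0.0726]
all 982 mid [ 0.5568 -0.2108] len 0.1585 ang 65.2
top 415 mid [ 0.5586 -0.2123] len 0.1562 ang 65.5
sleeve [ 0.5554 -0.2128  0.065 ] 247
rim [ 0.5583 -0.2129] [0.1253 0.1307] 20.38072395324707
red [ 0.4938 -0.1766  0.0275]
side zmax [0.0533 0.0714 0.075 ]
all 707 mid [ 0.5595 -0.2205] len 0.1569 ang -114.5
top 496 mid [ 0.5589 -0.2191] len 0.1577 ang -114.1
sleeve [ 0.562  -0.2179  0.0687] 231
rim [ 0.5573 -0.2158] [0.1274 0.13  ] 20.59599494934082
red [ 0.4888 -0.1916  0.0306]
both [ 0.5572 -0.2145] [0.1284 0.1328] 20.38072395324707
[[ 0.474 -0.175]
 [ 0.52  -0.299]
 [ 0.641 -0.254]
 [ 0.594 -0.13 ]]
blank [342. 277.] 42 [ 0.579 -0.189  0.01 ]
blank [335. 290.] 45 [ 0.56  -0.224  0.01 ]
blank [362. 291.] 44 [ 0.609 -0.23   0.01 ]
blank [335. 302.] 38 [ 0.557 -0.252  0.01 ]
[[-0.001  0.361 -0.932]
 [ 0.002 -0.932 -0.361]
 [-1.    -0.002 -0.   ]]
```

Tote measured at (0.558, -0.2155) in both views: rim about 126 mm, bar top at 0.072, x axis at yaw 155.3°. The pan is at (0.543, 0.007) with the arrow at yaw about 198°. I'll move above the bar with a turn of +0.77 rad about z.

>>> play_rows(
  plan=[
    [1.5,2,0,0,0,0.04,1],
    [4.5,5.5,0,0,0,0.11,1],
    [8,9.5,0,0,0,0.19,1],
    [12,14.5,0,0,0,0.28,1],
    [16,19.5,0,0,0,0.38,1],
    [20,24.5,0,0,0,0.48,1],
    [24,29,0,0,0,0.57,1],
    [27.5,33.5,-1,0,0,0.66,1],
    [30.5,36.5,-2,0,0,0.73,1],
    [32.3,39,-3,0,0,0.77,1],
    [32.3,39,-3,0,0,0.77,1],
    [32.3,39,-3,0,0,0.77,1],
    [32.3,39,-3,0,0,0.77,1],
  ],
  newtons=80,
)

```text
clock: 1.72
tool_pos: [0.557, -0.2167, 0.2006]
ee_rot: [-0.381, -0.595, -0.381, 0.596]
ft_force: [-0.2, 0.3, 0.7]
gripper_width: 0.0856
```

```bash
python3 - <<'E'
from h import *
o=get_obs();q=o['ee_rot'];M=R.from_quat(np.r_[q[1:],q[0]]).as_matrix();print(o['clock'],o['q'].round(2),o['tool_pos'].round(4),np.degrees(np.arctan2(M[1,1],M[0,1])),M[:,0].round(3))
c=capture('wrist');T=np.eye(4);T[:3,:3]=M;T[:3,3]=o['tool_pos']
c['world_to_cam']=np.linalg.inv(T@c['T_tool_cam']);save('w1',c['image']);P=pts(c)
ok=(c['range_z']>0)&(np.hypot(P[...,0]-.555,P[...,1]+.215)<.12);hsv=cv2.cvtColor(c['image'],cv2.COLOR_RGB2HSV)
m=ok&(P[...,2]>.062)&(P[...,2]<.08);k,l,s,_=cv2.connectedComponentsWithStats(m.astype(np.uint8));m=l==1+np.argmax(s[1:,4])
print('n',m.sum(),np.percentile(P[m][:,2],[5,50,95]))
rr=cv2.minAreaRect(P[m][:,:2].astype(np.float32));print(np.round(rr[0],4),np.round(rr[1],4),rr[2])
E
```

```text
1.725 [ 0.86  0.5  -0.71  1.71  0.37  1.07 -0.41] [ 0.557  -0.2167  0.2006] -24.794409411133973 [-0.002 -0.    -1.   ]
n 3258 [0.06779455 0.07052395 0.07190147]
[ 0.5607 -0.2152] [0.1608 0.0143] 65.43875885009766
```

View pics/w1.png

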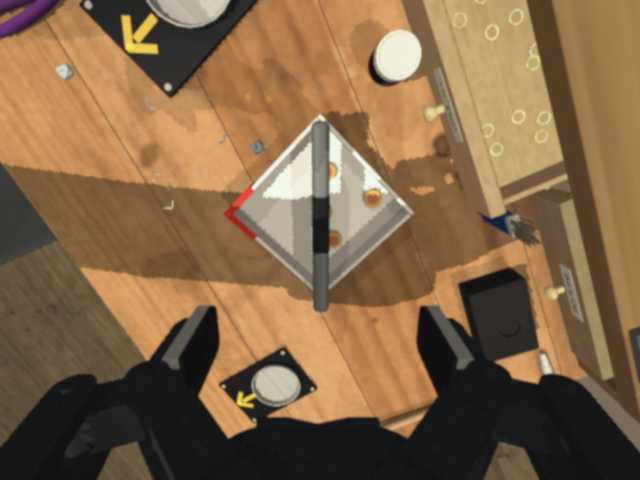

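The wrist view shows the bar at (320,215), 161x14 mm, centre (0.5607, -0.2152), and all four blanks in the tote behind or under the bar. Descend and grip.

>>> play_rows(
  plan=[
    [0.3,0.15,-1.5,0,0,0,1],
    [0.3,0.15,-4,0,0,0,1],
    [0.3,0.15,-7,0,0,0,1],
    [0.3,0.15,-10,0,0,0,1],
    [0.3,0.15,-12.5,0,0,0,1],
    [0.3,0.15,-14.5,0,0,0,1],
    [0.3,0.15,-15.5,0,0,0,1],
    [0.3,0.15,-16,0,0,0,1],
    [0.3,0.15,-16,0,0,0,1],
    [0.3,0.15,-16,0,0,0,0.5],
    [0.3,0.15,-16,0,0,0,0.3],
    [0.3,0.15,-16,0,0,0,0.1],
    [0.3,0.15,-16,0,0,0,0],
    [0.3,0.15,-16,0,0,0,0],
    [0.3,0.15,-16,0,0,0,0],
    [0.3,0.15,-16,0,0,0,0],
    [0.3,0.15,-16,0,0,0,0],
    [0.3,0.15,-16,0,0,0,0],
  ],
  newtons=80,
)

```text
clock: 4.03
tool_pos: [0.5602, -0.2154, 0.041]
ee_rot: [-0.381, -0.595, -0.381, 0.596]
ft_force: [-1.7, 0.2, 5.4]
gripper_width: 0.0131
```

Gripped, opening 13 mm on the 14 mm bar. Lifting straight up.

>>> play_rows(
  plan=[
    [0,0,0.5,0,0,0,0],
    [0,0,1.5,0,0,0,0],
    [0,0,3,0,0,0,0],
    [0,0,5,0,0,0,0],
    [0,0,7,0,0,0,0],
    [0,0,9,0,0,0,0],
    [0,0,11,0,0,0,0],
    [0,0,12.5,0,0,0,0],
    [0,0,13.5,0,0,0,0],
    [0,0,14,0,0,0,0],
    [0,0,14,0,0,0,0],
    [0,0,14,0,0,0,0],
  ],
)

```text
clock: 5.52
tool_pos: [0.5598, -0.2153, 0.1803]
ee_rot: [-0.38, -0.595, -0.381, 0.596]
ft_force: [-0.3, -0.3, -3.2]
gripper_width: 0.0129
```

```bash
python3 - <<'E'
from h import *
o=get_obs();print(o['clock'],o['tool_pos'].round(4),o['ft_force'].round(1),o['gripper_width'],o['q'].round(2))
c=capture('side');save('side1',c['image'])
c=dict(np.load('/tmp/scene0.npz'));P=pts(c);im=c['image']
# arrow direction: plate long edges
hsv=cv2.cvtColor(im,cv2.COLOR_RGB2HSV)
m=(P[...,2]<.02)&(P[...,2]>-.01)&(np.hypot(P[...,0]-.525,P[...,1]-.005)<.1)&(hsv[...,1]<90)&(c['range_z']>0)
k,l,s,_=cv2.connectedComponentsWithStats(m.astype(np.uint8));m=l==1+np.argmax(s[1:,4])
rr=cv2.minAreaRect(P[m][:,:2].astype(np.float32));print(rr)
y=(hsv[...,0]>20)&(hsv[...,0]<32)&(hsv[...,1]>140)&(np.hypot(P[...,0]-.483,P[...,1]+.011)<.04)
v=P[y][:,:2].mean(0);print('arrow',v, np.degrees(np.arctan2(*(v-[.543,.007])[::-1])))
print('jar',ray(c,(234,243),.045), 'pliers',ray(c,(325,378),.01))
E
```

```text
5.525 [ 0.5598 -0.2153  0.1803] [-0.3 -0.3 -3.2] 0.012881300384731917 [ 0.85  0.53 -0.7   1.72  0.39  1.04 -0.42]
((0.5467691421508789, 0.002383299171924591), (0.0804581418633461, 0.09328470379114151), 38.4776611328125)
arrow [ 0.48113351 -0.01271153] -162.32739269232488
jar [ 0.66423357 -0.12025095  0.045     ] pliers [0.38995986 0.05502177 0.01      ]
```

View pics/side1.png

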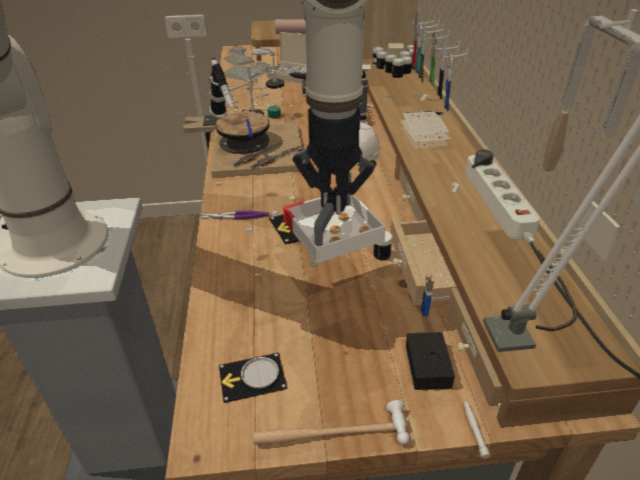

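Lifted with the blanks in the tote, as the side view at (340,225) shows. Next I carry it level to behind the pan and turn 0.74 rad.

>>> play_rows(
  plan=[
    [0.1,0.5,0,0,0,0.01,0],
    [0.2,1.5,0.2,0,0,0.04,0],
    [0.4,3.2,0.4,0,0,0.1,0],
    [0.6,5.3,0.6,0,0,0.17,0],
    [0.8,7.6,0.8,0,0,0.24,0],
    [1.1,10,1,0,0,0.32,0],
    [1.3,12.5,1,0,0,0.4,0],
    [1.6,15,1,0,0,0.48,0],
    [1.8,17.5,1,0,0,0.55,0],
    [2,19.7,1,0,0,0.62,0],
    [2.2,21.5,1,0,0,0.68,0],
    [2.3,22.8,1,0,0,0.72,0],
    [2.4,23.4,1,0,0,0.735,0],
    [2.4,23.5,1,0,0,0.74,0],
    [2.4,23.5,1,0,0,0.74,0],
    [2.4,23.5,1,0,0,0.74,0],
  ],
)

```text
clock: 7.58
tool_pos: [0.5838, 0.0188, 0.1902]
ee_rot: [0.57, 0.417, 0.57, -0.419]
ft_force: [-0.0, 0.2, -3.1]
gripper_width: 0.0126
```

>>> play_rows(
  plan=[
    [0,0,0,0.005,-0.015,0,0],
    [0.1,0,-0.1,0.015,-0.047,0,0],
    [0.2,0.1,-0.3,0.029,-0.09,0,0],
    [0.2,0.1,-0.6,0.045,-0.14,0,0],
    [0.3,0.1,-0.9,0.061,-0.19,0,0],
    [0.4,0.2,-1.2,0.077,-0.24,0,0],
    [0.5,0.2,-1.5,0.093,-0.29,0,0],
    [0.6,0.3,-1.8,0.109,-0.34,0,0],
    [0.7,0.3,-2.1,0.125,-0.39,0,0],
    [0.8,0.4,-2.4,0.141,-0.44,0,0],
    [0.9,0.4,-2.6,0.153,-0.476,0,0],
    [0.9,0.4,-2.7,0.159,-0.495,0,0],
    [0.9,0.4,-2.7,0.159,-0.495,0,0],
    [0.9,0.4,-2.7,0.159,-0.495,0,0],
    [0.9,0.4,-2.7,0.159,-0.495,0,0],
    [0.9,0.4,-2.7,0.159,-0.495,0,0],
    [0.9,0.4,-2.7,0.159,-0.495,0,0],
    [0.9,0.4,-2.7,0.159,-0.495,0,0],
    [0.9,0.4,-2.7,0.159,-0.495,0,0],
    [0.9,0.4,-2.7,0.159,-0.495,0,0],
  ],
)

```text
clock: 10.07
tool_pos: [0.5928, 0.0228, 0.1632]
ee_rot: [0.658, 0.55, 0.445, -0.258]
ft_force: [-0.7, 0.3, -3.3]
gripper_width: 0.0127
```

```bash
python3 - <<'E'
from h import *
o=get_obs();q=o['ee_rot'];M=R.from_quat(np.r_[q[1:],q[0]]).as_matrix()
X=-M[:,1];Z=-M[:,0]
h=o['tool_pos']-M[:,0]*.0187; print(o['clock'],o['tool_pos'].round(4),o['ft_force'].round(1),o['gripper_width'])
print('tilt',np.degrees(np.arccos(Z[2])),'yaw',np.degrees(np.arctan2(X[1],X[0])),'corner pred',(h+.082*X-.056*Z).round(4))
ims=[]
for n in('scene','side'):
    c=capture(n);np.savez('/tmp/'+n+'2',**c);save(n+'2',c['image']);P=pts(c);hsv=cv2.cvtColor(c['image'],cv2.COLOR_RGB2HSV)
    ok=(c['range_z']>0)&(np.linalg.norm(P-[.57,.01,.13],axis=-1)<.15)
    r=ok&((hsv[...,0]<6)|(hsv[...,0]>174))&(hsv[...,1]>150)&(hsv[...,2]>70)
    k,l,s,ce=cv2.connectedComponentsWithStats(r.astype(np.uint8))
    for i in range(1,k):
        if s[i,4]>15:
            p=P[l==i];print(n,'red',ce[i].round(),s[i,4],'mean',p.mean(0).round(4),'minx',p[np.argmin(p@(-np.array([np.cos(198/57.3),np.sin(198/57.3),0])))].round(3),'zmin',np.percentile(p[:,2],2).round(3))
    u,v=np.argwhere(r).mean(0)[::-1].astype(int);a=c['image'][max(v-70,0):v+70,max(u-70,0):u+120];ims.append(cv2.resize(a,(400,int(400*a.shape[0]/a.shape[1])),interpolation=2))
hh=min(i.shape[0] for i in ims);save('cr2',np.hstack([i[:hh] for i in ims]))
E
```

```text
10.075 [0.5928 0.0228 0.1632] [-0.7  0.3 -3.3] 0.01267696918107616
tilt 29.643881692526 yaw -162.5356746401595 corner pred [0.5424 0.007  0.0902]
scene red [249. 278.] 341 mean [0.5367 0.0148 0.1092] minx [0.524 0.002 0.109] zmin 0.091
side red [312. 181.] 186 mean [ 0.5413 -0.0047  0.1096] minx [ 0.524 -0.003  0.113] zmin 0.092
```

View pics/cr2.png

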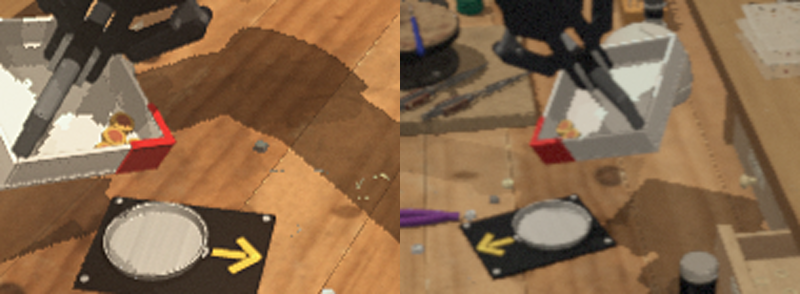

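View pics/scene2.png

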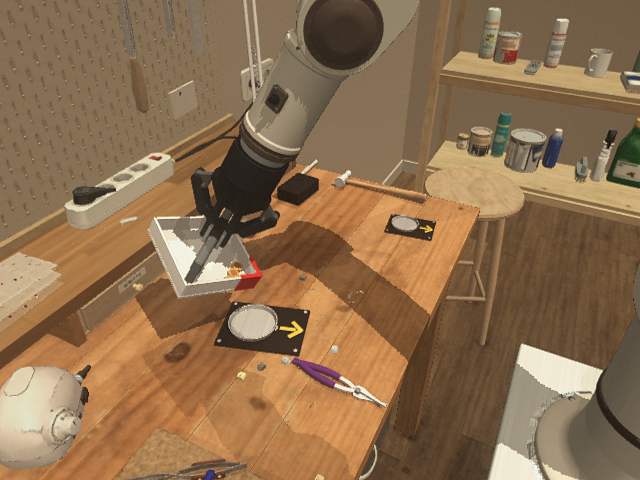

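Blanks are gathered at the red corner. I'll check that all four are there, and their distances, in the tote frame.

```bash
python3 - <<'E'
from h import *
o=get_obs();q=o['ee_rot'];M=R.from_quat(np.r_[q[1:],q[0]]).as_matrix()
X=-M[:,1];Z=-M[:,0];Y=np.cross(Z,X);h=o['tool_pos']-M[:,0]*.0187;org=h-.06*Z;B=np.stack([X,Y,Z])
ims=[]
for n in('scene','side'):
    c=capture(n);P=pts(c);hsv=cv2.cvtColor(c['image'],cv2.COLOR_RGB2HSV);L=(P-org)@B.T*1000
    m=(c['range_z']>0)&(abs(L[...,1])<55)&(abs(L[...,0])<84)&(abs(L[...,0])+abs(L[...,1])<84)&(L[...,2]>0)&(L[...,2]<25)&(hsv[...,1]>100)&(hsv[...,0]>6)&(hsv[...,0]<28)
    k,l,s,ce=cv2.connectedComponentsWithStats(m.astype(np.uint8),connectivity=4)
    for i in range(1,k):
        if s[i,4]>4:p=L[l==i];print(n,ce[i].round(),s[i,4],'mean',p.mean(0).round(1),'min',p.min(0).round(1),'max',p.max(0).round(1))
    u,v=np.argwhere(m).mean(0)[::-1].astype(int);a=c['image'][v-25:v+25,u-25:u+25];ims.append(cv2.resize(a,(400,400),interpolation=cv2.INTER_CUBIC))
save('cr3',np.hstack(ims))
E
```

```text
scene [234. 270.] 184 mean [51.2  6.3  8.8] min [ 42.1 -20.6   2. ] max [62.5 32.6 12.4]
scene [243. 274.] 5 mean [65.9  7.1  8.5] min [63.   4.4  5.2] max [69.  12.8 10.3]
side [320. 172.] 64 mean [ 51.9 -10.1  11.8] min [ 45.1 -28.1   9.4] max [59.9  4.5 14.4]
```

View pics/cr3.png

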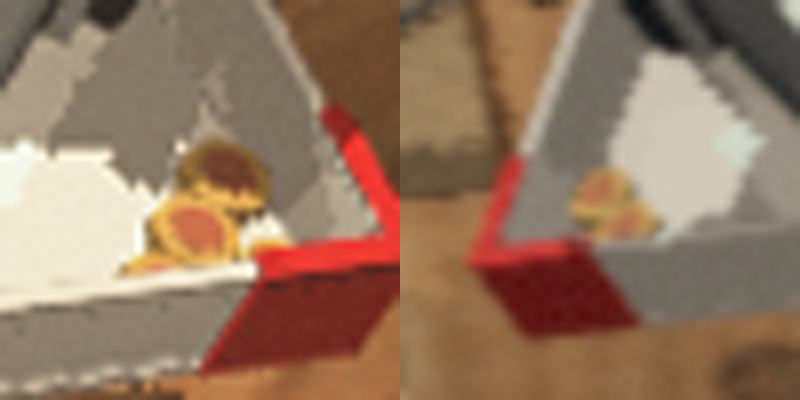

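```bash
python3 - <<'E'
from h import *
o=get_obs();q=o['ee_rot'];M=R.from_quat(np.r_[q[1:],q[0]]).as_matrix()
X=-M[:,1];Z=-M[:,0];Y=np.cross(Z,X);h=o['tool_pos']-M[:,0]*.0187;org=h-.06*Z;B=np.stack([X,Y,Z])
def plane(c,uv,zz): # ray onto tote plane z=zz
    K=c['intrinsics'];T=np.linalg.inv(c['world_to_cam']);d=B@T[:3,:3]@np.linalg.inv(K)@np.array([*uv,1.]);o=B@(T[:3,3]-org)
    return (o+d*(zz-o[2])/d[2])*1000
# crop origin per picture: recompute
pk={'scene':[(222,175),(195,228),(150,268),(268,245)],'side':[(200,190),(230,220)]}
for n in pk:
    c=dict(np.load('/tmp/%s2.npz'%n));c2=c;P=pts(c);hsv=cv2.cvtColor(c['image'],cv2.COLOR_RGB2HSV);L=(P-org)@B.T*1000
    m=(c['range_z']>0)&(abs(L[...,1])<55)&(abs(L[...,0])<84)&(abs(L[...,0])+abs(L[...,1])<84)&(L[...,2]>0)&(L[...,2]<25)&(hsv[...,1]>100)&(hsv[...,0]>6)&(hsv[...,0]<28)
    u,v=np.argwhere(m).mean(0)[::-1].astype(int)
    for a,b in pk[n]:
        p=plane(c,(u-25+a/8,v-25+b/8),.010);print(n,(a,b),p.round(1),'d',np.hypot(82-p[0],p[1]).round(1))
E
```

```text
scene (222, 175) [51.9 14.8 10. ] d 33.6
scene (195, 228) [51.6 -1.7 10. ] d 30.4
scene (150, 268) [ 47.4 -16.8  10. ] d 38.5
scene (268, 245) [65.4  3.8 10. ] d 17.1
side (200, 190) [ 50.7 -18.4  10. ] d 36.4
side (230, 220) [49.8 -0.7 10. ] d 32.2
```

All four blanks show as separate discs about 17, 32, 34 and 38 mm from the red corner. The predicted corner is (0.542, 0.007, 0.090), and the red pixels seen in both views agree. One short hold and a motion check before handing in.

>>> play_rows(
  plan=[
    [0,0,0,0,0,0,0],
    [0,0,0,0,0,0,0],
    [0,0,0,0,0,0,0],
    [0,0,0,0,0,0,0],
  ],
)

```text
clock: 10.78
tool_pos: [0.5928, 0.0228, 0.1632]
ee_rot: [0.658, 0.55, 0.445, -0.258]
ft_force: [-0.1, 0.3, -2.4]
gripper_width: 0.0131
```

```bash
python3 - <<'E'
from h import *
o=get_obs();print(o['clock'],o['tool_pos'].round(4),abs(o['joint_velocities']).max(),o['gripper_width'],o['ft_force'].round(1))
for n in('scene','side'):
    a=np.load('/tmp/%s2.npz'%n)['image'].astype(int);b=capture(n)['image'].astype(int);d=abs(a-b).max(2)
    s=(slice(220,310),slice(150,265)) if n=='scene' else (slice(150,210),slice(290,380))
    print(n,(d[s]>40).sum(),(d>40).sum())
print(finish_job())
E
```

```text
10.775 [0.5928 0.0228 0.1632] 0.007193075039479674 0.01312989364138872 [-0.1  0.3 -2.4]
scene 1 5
side 0 0
the job is handed in; nothing more can be done
None
```

I gripped the tote by the middle of its bar, lifted it and carried it over the larger pan. I then turned its red corner to point along the arrow, tilted it, and handed the job in at about 10.8 s. No verdict is reported.

**Last checks:**
- **Tilt and heading:** the tilt is 29.6°, and the heading is −162.5° against about −162.2° for the arrow.
- **Red corner:** it is about 90 mm above the bench and within about 1 mm of the measured pan centre. That position comes from the tool pose; the red seen in both cameras agrees roughly.
- **Blanks:** four blanks are at roughly 17, 32, 34 and 38 mm from the red corner. Two of them were partly hidden, so those distances are good to a few mm.
- **Stillness and grip:** pictures about 0.7 s apart showed no visible motion, and the gripper opening stayed at 13 mm.
- **Jar, charcoal block and pliers:** I planned the carry to pass above them, and they look undisturbed in the pictures. I did not measure their positions again.

No check failed or disagreed.

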